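Seal the pop-top storage boxes in order

ROBOT

A 7-joint arm with a two-finger parallel gripper is mounted at the origin on a cart in front of the work surface, level with it; the furniture and walls round the work are solid. World frame = base frame: x ahead of the robot, y to its left, z up, the work surface at z = 0. Lengths are in m, angles in rad, forces in N, time in s.
With the tool pointing down it reaches from about 0.4 to 0.85 m from the base axis. Payload 6.9 kg.
Tool frame: the origin (TCP) lies on the front face of the gripper's body, between the roots of the fingers; the fingertips stand 73 mm ahead of it and the grasp point (between the pads) lies 54 mm ahead of it; z points along the fingers, y is the line along which they close (so a half turn about z gives the same grasp; the last joint's range is limited). The gripper opens to 85 mm and grips with 20 to 120 N. Pads are 22 mm wide; open, the fingers measure 114 mm over their backs; the gripper's body (76 mm by 85 mm) begins 54 mm behind the grasp point. The pads swing forward as they close: fully open they stand 13 mm farther back than shut.
Start: joints at [-1.21, 0.507, -0.238, 1.5, 0.126, 1.149, -0.155], TCP at [0.158, 0.605, 0.304] pointing down, gripper open.
Joint ranges: [-3.08, 3.08], [-0.24, 2.05], [-1.43, 1.35], [0, 2.5], [-1.52, 4.66], [0.17, 1.96], [-2.89, 2.89]. Speed limits (rad/s): [2.39, 2.39, 3.14, 3.14, 3.14, 3.14, 3.14].

INTERFACE

Orientations are given as a rotation vector (axis times angle).
In Python, from rig import robot, camrig gives the robot as it stands (robot), with the cameras (camrig).
- The arm moves only by the shell command python3 jog.py, which reads ROWS from standard input. ROWS is a JSON list of rows, 1 to 10 of them, each written [[dx, dy, dz], turn, opening]: dx, dy, dz in fractions of the full range, 1 being 750 mm, then a turn about the tool's z in a scale on which 1.0 is pi/2 rad, then the finger opening in m; each row is the pose to reach, as a shift and turn from the pose commanded when the command began, along the tool's axes at that moment; what a row does not reach only later rows make up. A row lasts 1/10 s, in which the tool goes at most 0.05 m and 0.15 rad, less where a joint would pass 70% of its speed; a pose out of reach is approached as far as the arm can. The fingers move at their own pace and stop on an object; the grip force is fixed at half the most. Time passes only in rows, so rows that do not move let the fingers close. It prints the time, the measured TCP pose, the force, the opening and the grip force at its end. Input that does not fit is refused with a message, and nothing moves.
- robot.get_state(): the state, without advancing time (a new reading comes with each control period).
- camrig.camera(name): name is "scene" or "top" or "wrist"; returns a dict with "pixels" (420x560x3 uint8, red, green, blue), "fovy" (degrees; the focal length in pixels is half the picture's height over the tangent of half this angle, whatever the lens; pixels are square), "cx", "cy" (the principal point, pixels), "camera_from_world" (4x4, takes a point from world to camera coordinates). Camera axes: x right, y down, z forward; pixel columns grow to the right and rows downward; lengths in m; the calibration is good to about 2 mm. The wrist camera is an equidistant fisheye: a pixel r from the principal point sees the ray r / f radians off the axis. A picture is of the moment at which its call begins. There is no depth.
- robot.sign_off(): hands the job in; it is judged then, once.
The state is a dict: "time": time; "joint_positions": joint angles; "qvel": joint speeds; "joint_torque": joint torques, N m; "tcp_pos": TCP position; "tcp_rot": TCP orientation; "force": force on the tool from outside, world axes, zero at the start; "moment": the same for the moment, N m; "width": finger opening in m; "grip_force": force on a finger pad.
Only numpy, scipy, OpenCV 4.12 (cv2) and the standard library are available. Lean on these libraries where they do the work, as an engineer would, in place of code of your own. Each camera call takes 0.05 s, during which the arm holds its last target. There are 200 camera calls.

TASK

Seal three of the steel storage boxes by pressing the round key on each lid gently down with the fingertips until it is fully in: first the round box, then the tall square one, last the small cube-shaped one. The low oblong box stays open, so do not press its key. Do not pick up, tip or push any box out of its place, and leave the other things on the board where they are.

Things in the scene. Friction and masses are not known exactly. Their poses are not given: they have to be found in the camera images.
- small_box: small cube-shaped storage box, 74 x 74 mm, lid top 66 mm above its underside. Loose, brushed steel with a flat white lid and a round key in the middle of the lid; 0.25 to 0.7 kg. Origin: centre of the underside; z up. It stands on an 18 mm thick wooden board that covers the range top.
- small_top (a point): centre of the top face of the small box's key (round, pale grey inside a dark ring, 39 mm diameter, 14 mm proud of the lid when up, 2 mm when fully in); it moves down with the key
- small_key (a joint): travel of the small box's key, m: 0 up (box open), 0.012 fully in (sealed). Pressed straight down it moves at about 3 to 5 N and stays wherever it is left; at 0.012 it meets a hard stop
- round_box: round storage box, 84 mm diameter, lid top 86 mm above its underside. Loose, brushed steel with a flat white lid and a round key in the middle of the lid; 0.25 to 0.7 kg. Origin: centre of the underside; z up. It stands on an 18 mm thick wooden board that covers the range top.
- round_top (a point): centre of the top face of the round box's key (round, pale grey inside a dark ring, 39 mm diameter, 14 mm proud of the lid when up, 2 mm when fully in); it moves down with the key
- round_key (a joint): travel of the round box's key, m: 0 up (box open), 0.012 fully in (sealed). Pressed straight down it moves at about 3 to 5 N and stays wherever it is left; at 0.012 it meets a hard stop
- tall_box: tall square storage box, 80 x 80 mm, lid top 116 mm above its underside. Loose, brushed steel with a flat white lid and a round key in the middle of the lid; 0.25 to 0.7 kg. Origin: centre of the underside; z up. It stands on an 18 mm thick wooden board that covers the range top.
- tall_top (a point): centre of the top face of the tall box's key (round, pale grey inside a dark ring, 39 mm diameter, 14 mm proud of the lid when up, 2 mm when fully in); it moves down with the key
- tall_key (a joint): travel of the tall box's key, m: 0 up (box open), 0.012 fully in (sealed). Pressed straight down it moves at about 3 to 5 N and stays wherever it is left; at 0.012 it meets a hard stop
- low_box: low oblong storage box, 84 mm (own x) by 124 mm (own y), lid top 52 mm above its underside; it is to stay open. Loose, brushed steel with a flat white lid and a round key in the middle of the lid; 0.25 to 0.7 kg. Origin: centre of the underside; z up. It stands on an 18 mm thick wooden board that covers the range top.
- low_top (a point): centre of the top face of the low box's key (round, pale grey inside a dark ring, 39 mm diameter, 14 mm proud of the lid when up, 2 mm when fully in); it moves down with the key
- low_key (a joint): travel of the low box's key, m: 0 up (box open), 0.012 fully in (sealed). Pressed straight down it moves at about 3 to 5 N and stays wherever it is left; at 0.012 it meets a hard stop
- cover_board: fixed wooden board over the range top, 530 mm (x) by 700 mm (y), 18 mm thick; origin: centre of its underside, at z = 0. A microwave hangs over the back part: front face at about x = 0.58 m, underside about 0.47 m above the range top, so the wrist must stay in front of it or lean back towards the robot.
- honey_jar: bystander: jar with a wide red cap, about 60 mm wide, 86 mm high. Loose; origin at the centre of its underside.
- spice: bystander: slim glass spice jar with a cap, 46 mm diameter, 105 mm high. Loose; origin at the centre of its underside.
- glass: bystander: empty drinking glass, 81 mm diameter, 91 mm high. Loose; origin at the centre of its underside.
- salt: bystander: salt shaker, 44 mm diameter, 90 mm high. Loose; origin at the centre of its underside.
- timer: bystander: round dial kitchen timer, 62 mm diameter, 47 mm high. Loose; origin at the centre of its underside.
- pod: bystander: white coffee pod, 51 mm diameter, 45 mm high. Loose; origin at the centre of its underside.

How it is judged:
On the way, in this order (a step that is already met when the one before it is completed fails the run):
1. the round box's key is in, the tall and small boxes' keys still up (value of joint round_key above 0.0085 m and value of joint each of tall_key, small_key below 0.004 m), for 0.2 s.
2. then the tall box's key is in too, the small box's key still up (value of joint each of round_key, tall_key above 0.0085 m and value of joint small_key below 0.004 m), for 0.2 s.
3. last the small box's key is in (value of joint each of round_key, tall_key, small_key above 0.0085 m), for 0.2 s.
At the end, for the whole second after the job is handed in: The keys of the round, tall and small boxes are each in by more than 8.5 of 12 mm, the low box's key is in by less than 4 mm, and all four boxes stand still, upright within 0.1 rad, within 20 mm of where they began (all of step 3 and value of joint low_key below 0.004 m and distance of each of small_box, round_box, tall_box, low_box from where it was at the start of the episode below 0.02 m and angle between each of small_box, round_box, tall_box, low_box's own z axis and vertical below 0.1 rad and linear speed of each of small_box, round_box, tall_box, low_box below 0.02 m/s); the robot touches nothing.
It fails at once if the low oblong box's key is pressed (4 mm or more) (value of joint low_key above 0.004 m).
It fails at once if a box is lifted more than 10 mm (height (world z) of any of small_box, round_box, tall_box, low_box above 0.028 m).
It fails at once if a box is tipped more than 0.25 rad or pushed more than 30 mm (angle between any of small_box, round_box, tall_box, low_box's own z axis and vertical above 0.25 rad or distance of any of small_box, round_box, tall_box, low_box from where it was at the start of the episode above 0.03 m).
It fails at once if a box or its key is pressed with more than 30 N (contact force between any of small_box, round_box, tall_box, low_box and the fingers above 30 N or contact force between any of small_box, round_box, tall_box, low_box and the arm above 30 N).
It fails at once if a bystander is moved more than 30 mm (distance of any of honey_jar, spice, glass, salt, timer, pod from where it was at the start of the episode above 0.03 m).
It also fails if it takes over 42 s, if anything falls off the work surface, if the arm or the gripper's body presses on something with over 40 N, if the wrist force passes 120 N, or if a joint passes its speed limit or range.

## Working session

There is one attempt and no reset: what is moved stays moved. The work goes in short steps, Python scripts to look and compute and a shell command to move; the robot and the scene stay as the last step left them, time stands still between calls to the robot, and variables do not carry over. Pictures are saved under pics/ and viewed, at most 10 in all, crops included, and the job is handed in when it is done.

```bash
ls; mkdir -p pics; python3 - <<'E'
from rig import robot, camrig
import cv2,numpy as np
for n in("top","scene"):
    c=camrig.camera(n); cv2.imwrite(f"pics/{n}0.png",c["pixels"][:,:,::-1]); print(n,c["fovy"],c["cx"],c["cy"]); print(np.round(c["camera_from_world"],3))
s=robot.get_state(); print(s["time"],s["tcp_pos"],s["tcp_rot"],s["force"],s["width"])
E
```

```text
jog.py
pics
rig.py
top 48.50157721249761 277.83358149851114 211.84185922993603
[[-0.025 -1.    -0.016  0.033]
 [-0.99   0.027 -0.137  0.555]
 [ 0.138  0.012 -0.99   1.161]
 [ 0.     0.     0.     1.   ]]
scene 42.13846223668829 285.4167453731605 203.74203964249057
[[ 0.51  -0.86  -0.012 -0.25 ]
 [-0.614 -0.354 -0.706  0.396]
 [ 0.602  0.367 -0.709  1.166]
 [ 0.     0.     0.     1.   ]]
0.1 [0.15752335 0.60447036 0.30309858] [-3.99181024e-01 -3.11594589e+00  2.55917756e-03] [ 0.79147632 -0.22889359  0.26058869] 0.08534921116584972
```

View pics/top0.png

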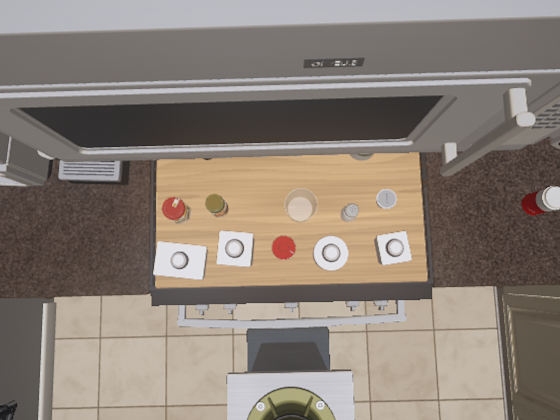

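View pics/scene0.png

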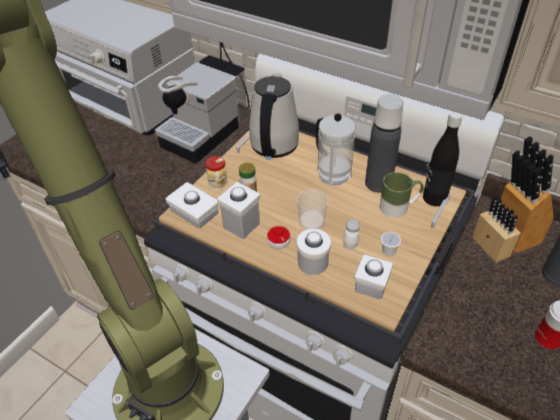

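Top view: low box key about (179,260), tall (234,248), timer (284,247), round (331,253), small (395,248). Next I enlarge these.

```bash
python3 - <<'E'
import cv2
a=cv2.imread("pics/top0.png")[225:285,150:420]; cv2.imwrite("pics/topc.png",cv2.resize(a,None,fx=2.96,fy=2.96,interpolation=3)[:,:800])
b=cv2.imread("pics/scene0.png")[175:305,200:400]; cv2.imwrite("pics/scc.png",cv2.resize(b,None,fx=4,fy=4,interpolation=3))
E
```

```text
(no output)
```

View pics/topc.png

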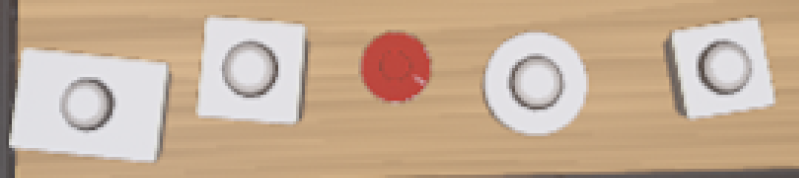

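View pics/scc.png

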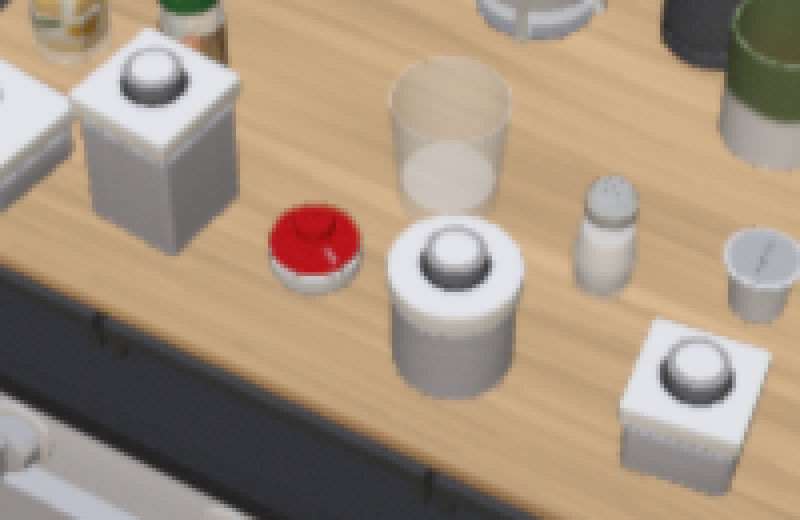

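Readings: in topc (scale 2.96) the key discs are at tall (250.5,69), round (537,82), small (724,67), low (87,104). In scc (x4) they are at tall (155,73), round (456,250), small (698,364). All keys are up.

```bash
cat > h.py <<'E'
import numpy as np
from scipy.spatial.transform import Rotation as Ro
def ray(c,u,v):
    f=210/np.tan(np.radians(c["fovy"]/2)); M=np.array(c["camera_from_world"]);R=M[:3,:3]
    return -R.T@M[:3,3], R.T@np.array([(u-c["cx"])/f,(v-c["cy"])/f,1])
def atz(c,u,v,z):
    o,d=ray(c,u,v); return o+d*(z-o[2])/d[2]
def meet(r1,r2):
    (a,d),(b,e)=r1,r2; t=np.linalg.lstsq(np.c_[d,-e],b-a,rcond=None)[0]
    return (a+d*t[0]+b+e*t[1])/2
def tool(s,p):  # world tip target, closed fingers -> shift in tool axes
    R=Ro.from_rotvec(s["tcp_rot"]).as_matrix()
    return R.T@(np.array(p)-s["tcp_pos"]-0.073*R[:,2])
E
python3 - <<'E'
from h import *; from rig import robot, camrig
t=camrig.camera("top");s=camrig.camera("scene");np.set_printoptions(precision=4,suppress=True)
P=dict(tall=((250.5,69),(155,73),.148),round=((537,82),(456,250),.118),small=((724,67),(698,364),.098))
for n,(a,b,z) in P.items():
    a=(a[0]/2.96+149.7,a[1]/2.96+224.7);b=(b[0]/4+199.6,b[1]/4+174.6)
    print(n,atz(t,*a,z),atz(s,*b,z),meet(ray(t,*a),ray(s,*b)))
print("low",atz(t,87/2.96+149.7,104/2.96+224.7,.084))
st=robot.get_state();print(Ro.from_rotvec(st["tcp_rot"]).as_matrix(),st["force"])
E
```

```text
tall [0.4588 0.1201 0.148 ] [0.4533 0.1146 0.148 ] [0.4597 0.1204 0.1399]
round [ 0.4442 -0.1059  0.118 ] [ 0.4415 -0.1089  0.118 ] [ 0.4447 -0.1068  0.1135]
small [ 0.4534 -0.2603  0.098 ] [ 0.4502 -0.2652  0.098 ] [ 0.4544 -0.2628  0.0915]
low [0.4375 0.2627 0.084 ]
[[-0.9677  0.2521 -0.0002]
 [ 0.2521  0.9677 -0.0011]
 [-0.     -0.0011 -1.    ]] [0.3191 0.152  0.4367]
```

Units first: shifts go in shares of 750 mm and turns go in shares of pi/2 rad. So -0.36 m is -0.48, -0.17 m is -0.2267.

```bash
echo '[[[-0.48, -0.2267, 0], 0, 0], [[-0.48, -0.2267, 0], 0, 0], [[-0.48, -0.2267, 0], 0, 0], [[-0.48, -0.2267, 0], 0, 0], [[-0.48, -0.2267, 0], 0, 0], [[-0.48, -0.2267, 0], 0, 0], [[-0.48, -0.2267, 0], 0, 0], [[-0.48, -0.2267, 0], 0, 0]]' | python3 jog.py
echo '[[[-0.1333, -0.6, 0], 0, 0], [[-0.1333, -0.6, 0], 0, 0], [[-0.1333, -0.6, 0], 0, 0], [[-0.1333, -0.6, 0], 0, 0], [[-0.1333, -0.6, 0], 0, 0], [[-0.1333, -0.6, 0], 0, 0], [[-0.1333, -0.6, 0], 0, 0], [[-0.1333, -0.6, 0], 0, 0], [[-0.1333, -0.6, 0], 0, 0], [[-0.1333, -0.6, 0], 0, 0]]' | python3 jog.py
python3 - <<'E'
from h import *; from rig import robot, camrig;import cv2
np.set_printoptions(precision=4,suppress=True)
s=robot.get_state();print(s["time"],s["force"],s["width"],s["qvel"].max() if hasattr(s["qvel"],"max") else max(s["qvel"]),Ro.from_rotvec(s["tcp_rot"]).as_matrix())
print(tool(s,(.443,-.107,.118)))
E
```

```text
time: 1.0
tcp_pos: [0.4645, 0.3478, 0.3039]
tcp_rot: [0.4, 3.116, -0.0]
force: [1.6, 0.6, -0.2]
width: -0.0002
grip_force: 0.0
time: 2.0
tcp_pos: [0.4453, -0.1171, 0.304]
tcp_rot: [0.412, 3.114, -0.004]
force: [-0.2, -0.3, -0.1]
width: 0.0001
grip_force: 0.0
2.0 [-0.1591 -0.2826 -0.0957] 5.016747997107451e-05 0.16804687305860883 [[-0.9657  0.2598 -0.0001]
 [ 0.2598  0.9657 -0.0027]
 [-0.0006 -0.0026 -1.    ]]
[0.005  0.0096 0.113 ]
```

To row units: 0.09 m is 0.12, 0.08 m is 0.1067.

```bash
echo '[[[0.0067, 0.0133, 0.0533], 0, 0], [[0.0067, 0.0133, 0.1067], 0, 0], [[0.0067, 0.0133, 0.12], 0, 0], [[0.0067, 0.0133, 0.12], 0, 0]]' | python3 jog.py
python3 - <<'E'
from h import *; from rig import robot, camrig;import cv2
np.set_printoptions(precision=4,suppress=True)
a=camrig.camera("scene")["pixels"][130:310,190:430,::-1];b=camrig.camera("wrist")["pixels"][:,:,::-1]
cv2.imwrite("pics/r1.png",np.hstack([cv2.resize(a,(480,360),interpolation=3),cv2.resize(b,(320,240)) if 0 else cv2.copyMakeBorder(cv2.resize(b,(320,240)),0,120,0,0,0)]))
s=robot.get_state();print(s["time"],s["force"],s["tcp_pos"],tool(s,(.443,-.107,.118)))
E
```

```text
time: 2.4
tcp_pos: [0.4436, -0.0997, 0.213]
tcp_rot: [-0.398, -3.113, -0.0]
force: [1.0, -0.1, -0.0]
width: 0.0002
grip_force: 0.0
2.5 [-0.298  -0.1161  0.1039] [ 0.4449 -0.1001  0.215 ] [ 0.0002 -0.0071  0.024 ]
```

View pics/r1.png

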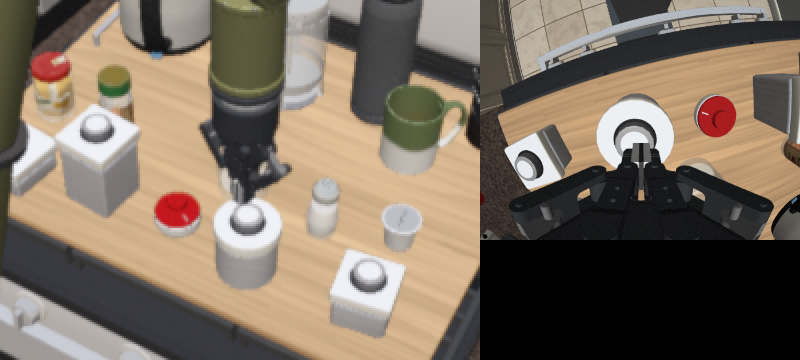

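The fingertips hang about 24 mm above the round key and slightly off in y, as computed. I correct that and go down slowly.

To row units: 0.02 m is 0.0267, 0.01 m is 0.0133.

```bash
echo '[[[0, -0.0093, 0.0133], 0, 0], [[0, -0.0093, 0.0267], 0, 0], [[0, -0.0093, 0.0267], 0, 0]]' | python3 jog.py; for i in 1; do echo '[[[0, 0, 0.0027], 0, 0], [[0, 0, 0.0053], 0, 0], [[0, 0, 0.008], 0, 0], [[0, 0, 0.008], 0, 0]]' | python3 jog.py; done; echo '[[[0, 0, 0.0027], 0, 0], [[0, 0, 0.0053], 0, 0], [[0, 0, 0.0053], 0, 0]]' | python3 jog.py
```

```text
time: 2.8
tcp_pos: [0.4418, -0.1072, 0.1931]
tcp_rot: [-0.4, -3.115, 0.0]
force: [-0.4, -0.7, 0.5]
width: 0.0001
grip_force: 0.0
time: 3.2
tcp_pos: [0.4424, -0.1069, 0.1879]
tcp_rot: [0.399, 3.116, -0.0]
force: [0.1, 0.7, -0.3]
width: -0.0
grip_force: 0.0
time: 3.5
tcp_pos: [0.4424, -0.1069, 0.1837]
tcp_rot: [0.399, 3.116, 0.0]
force: [-0.6, -0.5, 0.1]
width: -0.0001
grip_force: 0.0
```

```bash
for i in 1; do echo '[[[0, 0, 0.0013], 0, 0], [[0, 0, 0.0027], 0, 0], [[0, 0, 0.004], 0, 0]]' | python3 jog.py; done; echo '[[[0, 0, 0.0013], 0, 0], [[0, 0, 0.0027], 0, 0], [[0, 0, 0.004], 0, 0]]' | python3 jog.py
python3 - <<'E'
from h import *; from rig import robot, camrig;import cv2
a=camrig.camera("scene")["pixels"][200:290,240:360,::-1];b=camrig.camera("wrist")["pixels"][120:380,150:410,::-1]
cv2.imwrite("pics/r2.png",np.hstack([cv2.resize(a,(480,360),interpolation=3),cv2.resize(b,(320,360))]))
for i in range(4): print(robot.get_state()["force"]);camrig.camera("top")
E
```

```text
time: 3.8
tcp_pos: [0.4424, -0.1069, 0.1809]
tcp_rot: [0.399, 3.116, 0.0]
force: [-0.8, -0.6, 2.9]
width: 0.0
grip_force: 1.5
time: 4.1
tcp_pos: [0.4424, -0.107, 0.1785]
tcp_rot: [0.399, 3.116, -0.0]
force: [-5.4, 2.2, 24.2]
width: -0.0003
grip_force: 12.4
[-3.01698858  1.55435877 13.40954028]
[-3.62189105  1.10441518 13.04793731]
[-3.05008895  1.38570823 12.32591467]
[-3.09282577  1.03440032 13.21929935]
```

View pics/r2.png

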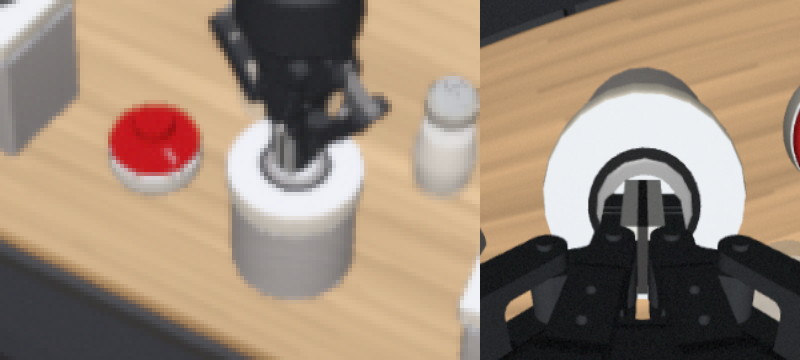

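The key is in: both views show it almost flush inside its dark ring, and the hard stop was felt at TCP z = 0.1785. The tall key's end is therefore at TCP z of about 0.2085 and the small one's at 0.1585. I lift and go to the tall box.

To row units: 0.221 m is 0.2947, -0.09 m is -0.12.

```bash
echo '[[[0, 0, -0.0133], 0, 0], [[0, 0, -0.0667], 0, 0], [[0, 0, -0.12], 0, 0], [[0.0133, 0.0667, -0.12], 0, 0], [[0.0267, 0.1333, -0.12], 0, 0], [[0.04, 0.2, -0.12], 0, 0], [[0.0573, 0.2667, -0.12], 0, 0], [[0.0573, 0.2947, -0.12], 0, 0], [[0.0573, 0.2947, -0.12], 0, 0]]' | python3 jog.py
python3 - <<'E'
from h import *; from rig import robot, camrig
camrig.camera("top");s=robot.get_state();print(s["force"],s["tcp_pos"],tool(s,(.457,.118,.148)))
E
```

```text
time: 5.3
tcp_pos: [0.4565, 0.1222, 0.2681]
tcp_rot: [0.389, 3.117, 0.003]
force: [-0.3, -0.4, -0.0]
width: -0.0004
grip_force: 0.0
[-0.09236352 -0.48591697 -0.1320912 ] [0.45633517 0.11951312 0.26791331] [-0.00104755 -0.00132863  0.04691277]
```

To row units: 0.044 m is 0.0587, 0.04 m is 0.0533.

```bash
echo '[[[-0.0013, -0.0013, 0.0267], 0, 0], [[-0.0013, -0.0013, 0.0533], 0, 0], [[-0.0013, -0.0013, 0.0587], 0, 0], [[-0.0013, -0.0013, 0.0587], 0, 0]]' | python3 jog.py; echo '[[[0, 0, 0.0027], 0, 0], [[0, 0, 0.0053], 0, 0], [[0, 0, 0.008], 0, 0], [[0, 0, 0.0107], 0, 0], [[0, 0, 0.0133], 0, 0], [[0, 0, 0.0147], 0, 0], [[0, 0, 0.0147], 0, 0]]' | python3 jog.py
```

```text
time: 5.75
tcp_pos: [0.4569, 0.1153, 0.2236]
tcp_rot: [-0.402, -3.114, 0.002]
force: [-0.2, 0.4, -0.0]
width: -0.0001
grip_force: 0.0
time: 6.45
tcp_pos: [0.4573, 0.1166, 0.2128]
tcp_rot: [0.399, 3.116, 0.0]
force: [0.7, -0.9, -0.2]
width: -0.0
grip_force: 0.4
```

To row units: 0.003 m is 0.004, 0.002 m is 0.0027.

```bash
echo '[[[0, 0, 0.0013], 0, 0], [[0, 0, 0.0027], 0, 0], [[0, 0, 0.004], 0, 0], [[0, 0, 0.004], 0, 0]]' | python3 jog.py; echo '[[[0, 0, 0.0007], 0, 0], [[0, 0, 0.0013], 0, 0], [[0, 0, 0.0013], 0, 0]]' | python3 jog.py
```

```text
time: 6.85
tcp_pos: [0.4571, 0.1166, 0.2097]
tcp_rot: [-0.399, -3.116, -0.0]
force: [1.1, -0.9, 0.8]
width: -0.0002
grip_force: 0.7
time: 7.15
tcp_pos: [0.4571, 0.1166, 0.2088]
tcp_rot: [-0.399, -3.116, -0.0]
force: [2.0, -0.9, 2.5]
width: 0.0001
grip_force: 0.8
```

To row units: 0.0007 m is 0.0009, 0.0005 m is 0.0007.

```bash
echo '[[[0, 0, 0.0007], 0, 0], [[0, 0, 0.0009], 0, 0], [[0, 0, 0.0009], 0, 0]]' | python3 jog.py; echo '[[[0, 0, -0.0267], 0, 0], [[0, 0, -0.08], 0, 0], [[-0.12, -0.4907, -0.08], 0, 0], [[-0.12, -0.4907, -0.08], 0, 0], [[-0.12, -0.4907, -0.08], 0, 0], [[-0.12, -0.4907, -0.08], 0, 0], [[-0.12, -0.4907, -0.08], 0, 0], [[-0.12, -0.4907, -0.08], 0, 0], [[-0.12, -0.4907, -0.08], 0, 0], [[-0.12, -0.4907, -0.08], 0, 0]]' | python3 jog.py
python3 - <<'E'
from h import *; from rig import robot, camrig;import cv2
a=camrig.camera("scene")["pixels"];cv2.imwrite("pics/t1.png",np.hstack([cv2.resize(a[160:250,210:300,::-1],(400,400),interpolation=3),cv2.resize(a[210:300,270:360,::-1],(400,400),interpolation=3)]))
s=robot.get_state();print(s["force"],s["tcp_pos"],tool(s,(.452,-.262,.098)))
E
```

```text
time: 7.45
tcp_pos: [0.4571, 0.1166, 0.2086]
tcp_rot: [0.399, 3.116, 0.0]
force: [0.1, -0.9, 8.9]
width: -0.0001
grip_force: 4.1
time: 8.45
tcp_pos: [0.45, -0.2662, 0.2677]
tcp_rot: [-0.405, -3.114, 0.001]
force: [0.3, 0.2, -0.6]
width: -0.0001
grip_force: 0.0
[-0.65970634 -3.85634872  1.11816574] [ 0.4494703  -0.27004606  0.26761707] [-0.00047919  0.00903411  0.0965855 ]
```

View pics/t1.png

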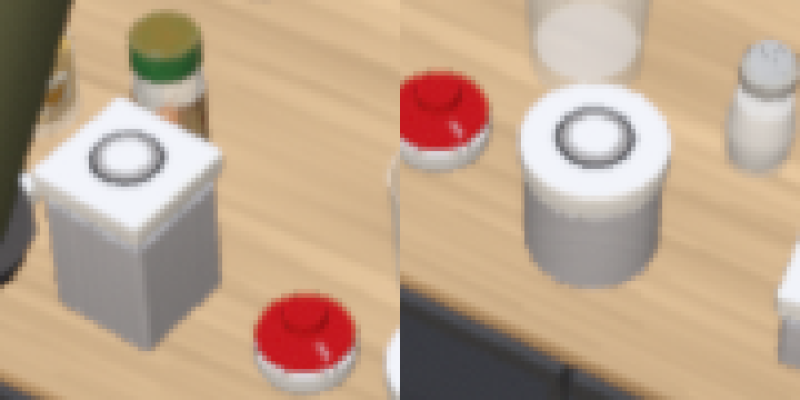

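Both the tall and round keys are flush. Next is the small box: settle, then descend.

To row units: 0.08 m is 0.1067, 0.07 m is 0.0933.

```bash
echo '[[[0, 0, 0.0533], 0, 0], [[0, 0, 0.0933], 0, 0], [[0, 0, 0.1067], 0, 0], [[0, 0, 0.1067], 0, 0], [[0, 0, 0.1067], 0, 0]]' | python3 jog.py
python3 - <<'E'
from h import *; from rig import robot, camrig
s=robot.get_state();print(s["force"],s["tcp_pos"],tool(s,(.452,-.262,.098)))
E
```

```text
time: 9.0
tcp_pos: [0.452, -0.2622, 0.189]
tcp_rot: [0.398, 3.116, -0.0]
force: [0.6, 1.0, -0.1]
width: 0.0002
grip_force: 0.0
[ 0.55378009  1.00500012 -0.14616308] [ 0.45195577 -0.26215032  0.18902702] [5.35159017e-05 1.63496279e-04 1.80269899e-02]
```

Aligned. The remaining travel to the stop is about 30.4 mm.

To row units: 0.026 m is 0.0347, 0.024 m is 0.032.

```bash
echo '[[[0, 0, 0.0107], 0, 0], [[0, 0, 0.0187], 0, 0], [[0, 0, 0.0213], 0, 0], [[0, 0, 0.024], 0, 0], [[0, 0, 0.0267], 0, 0], [[0, 0, 0.0293], 0, 0], [[0, 0, 0.032], 0, 0], [[0, 0, 0.0347], 0, 0], [[0, 0, 0.0347], 0, 0]]' | python3 jog.py; echo '[[[0, 0, 0.0013], 0, 0], [[0, 0, 0.0027], 0, 0], [[0, 0, 0.004], 0, 0], [[0, 0, 0.004], 0, 0]]' | python3 jog.py;  echo '[[[0, 0, 0.0007], 0, 0], [[0, 0, 0.0013], 0, 0], [[0, 0, 0.0013], 0, 0]]' | python3 jog.py
```

```text
time: 9.9
tcp_pos: [0.4515, -0.2623, 0.1619]
tcp_rot: [-0.399, -3.116, 0.0]
force: [0.4, -0.2, -0.1]
width: -0.0001
grip_force: 0.0
time: 10.3
tcp_pos: [0.4515, -0.2623, 0.1591]
tcp_rot: [0.399, 3.116, -0.0]
force: [-0.1, 0.2, 0.7]
width: 0.0001
grip_force: 0.3
time: 10.6
tcp_pos: [0.4515, -0.2624, 0.1587]
tcp_rot: [0.399, 3.116, -0.0]
force: [-0.6, 1.4, 8.0]
width: 0.0
grip_force: 3.7
```

The stop was reached at 8 N, so I lift clear and check.

To row units: -0.13 m is -0.1733, -0.1 m is -0.1333.

```bash
echo '[[[0, 0, -0.0267], 0, 0], [[0, 0, -0.08], 0, 0], [[0, 0, -0.1333], 0, 0], [[0, 0, -0.1733], 0, 0], [[0, 0, -0.1733], 0, 0], [[0, 0, -0.1733], 0, 0]]' | python3 jog.py
python3 - <<'E'
from h import *; from rig import robot, camrig;import cv2
a=camrig.camera("scene")["pixels"][150:300,160:400,::-1];cv2.imwrite("pics/f.png",cv2.resize(a,(800,500),interpolation=3))
E
```

```text
time: 11.2
tcp_pos: [0.4515, -0.2623, 0.2885]
tcp_rot: [0.399, 3.115, -0.001]
force: [-0.4, -0.4, -0.7]
width: 0.0003
grip_force: 0.0
```

View pics/f.png

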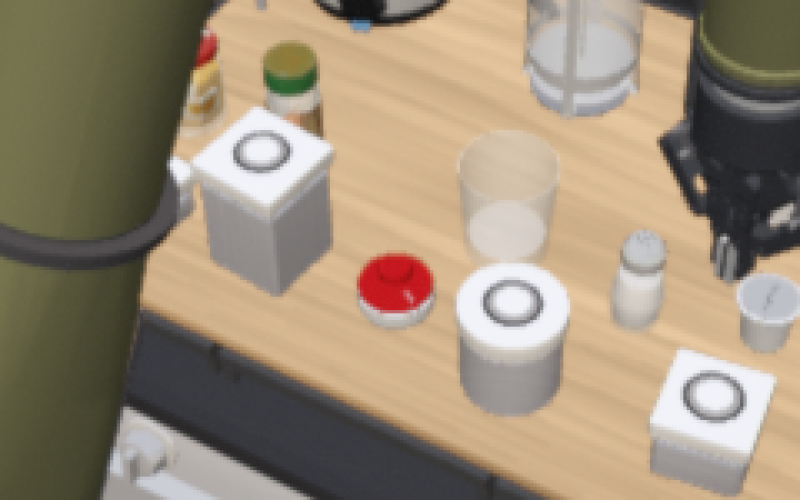

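All three keys are flush, at (262,152), (512,302) and (714,397), and the boxes are in place.

```bash
python3 -c "
from rig import robot, camrig
print(robot.sign_off())"
```

```text
the job is handed in; nothing more can be done
None
```

I pressed the round, tall and small keys fully in, in that order, and handed the job in at about 11 s; the peak force reading was 24 N (limit 30 N), on the round key, I never went near the low box, and the sign-off returned no verdict.

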